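# Hang the two large pails on the balance rack

## Robot

A 7-joint arm with a two-finger parallel gripper is mounted at the origin on the work surface. World frame = base frame: x ahead of the robot, y to its left, z up, the work surface at z = 0. Lengths are in m, angles in rad, forces in N, time in s.
With the tool pointing down it reaches from about 0.425 to 0.825 m from the base axis. Payload 3.6 kg.
Tool frame: the origin (TCP) lies midway between the tips of the shut fingers; the grasp point (between the pads) lies 19 mm behind it; z points along the fingers, y is the line along which they close (so a half turn about z gives the same grasp; the last joint's range is limited). The gripper opens to 93 mm and grips with 3 to 60 N. Pads are 15 mm wide; open, the fingers measure 128 mm over their backs; the gripper's body (75 mm by 188 mm) begins 65 mm behind the grasp point.
Start: joints at [-1.333, 0.615, -0.013, 1.423, 0.008, 1.103, -0.04], TCP at [0.17, 0.627, 0.219] pointing down, gripper open.
Joint ranges: [-3.12, 3.12], [-0.3, 2.06], [-1.34, 1.32], [0.26, 2.42], [-1.36, 4.5], [0.01, 1.98], [-2.84, 2.84]. Speed limits (rad/s): [2.79, 2.79, 3.14, 3.14, 3.14, 3.14, 3.14].

## Interface

Orientations are given as a unit quaternion [x, y, z, w].
In Python, from rig import readout, read_camera, camera_model, order, finder gives the robot as it stands.
- The arm moves only by the tool drive_tool, never from a script. Its argument "series" is one flat list of numbers, 7 for each row, row after row: the gripper's target within -1 to 1 (fully open at 1, half-way at 0, shut at -1), then the shift along the tool's x, y, z in units of 0.15 m (1.0 is 0.15 m), then the turn, a rotation vector about the tool's x, y, z in units of pi/2 rad (1.0 is pi/2 rad). A call has 1 to 10 rows; each row is the pose to reach, as a shift and turn from the pose commanded when the call began, along the tool's axes at that moment; what a row does not reach only later rows make up. A row lasts 1/8 s, in which the tool goes at most 62.5 mm and 10.7 degrees, less where a joint would pass 70% of its speed; a pose out of reach is approached as far as the arm can. A call with a number of a shift or a turn outside -1 to 1 is refused whole. A call with a gripper value outside its range is refused whole. The fingers move at their own pace and stop on an object; the grip force is fixed at half the most. Time passes only in rows, so rows that repeat a pose let the fingers close. It gives the time, the measured TCP pose, the force, the opening and the grip force at its end, in the units of the state.
- readout.get_obs(): the state, without advancing time (a new reading comes with each control period).
- read_camera(name): name is "side" or "top" or "wrist"; returns the picture (480x640x3 uint8, red, green, blue); there is no depth.
- camera_model(name): a dict with "camera_matrix" (3x3 intrinsics, pixels), "extrinsics" (4x4, takes a point from camera to world coordinates). Camera axes: x right, y down, z forward; pixel columns grow to the right and rows downward; lengths in m; the calibration is good to about 2 mm. A picture is of the moment at which its call begins: read the wrist's pose just before it. camera_model takes no time and is no camera call; for the wrist camera it gives the pose at the moment of the call.
- order.job_done(): hands the job in; it is judged then, once.
Trained networks look in the newest picture that a camera, given by its name, has taken for a name from the list of things; names that differ only in an ending like _2 or _b are one class to them, and where a whole thing is asked for, a point or a joint stands for the part that bears it (a point fixed in the world has none). Each returns a list of dicts, best first, with "confidence" (0 to 1); they miss things now and then, are a little off and sometimes report something else, mostly with a low value. They report only what shows in the picture. A call takes as long as a camera call. They do not tell look-alikes from the thing itself.
- finder.boxes_of(camera, thing): "xyz" ([x, y, z] in m, in world coordinates, good to about 4 mm: the middle of the surface that is visible of it).
- finder.cut_out(camera, thing): "mask" (480x640 bool, what is visible of it).
The state is a dict: "time_s": time; "joint_positions": joint angles; "qvel": joint speeds; "effort": joint torques, N m; "tool_pos": TCP position; "orientation": TCP orientation; "wrist_force": force on the tool from outside, world axes, zero at the start; "moment": the same for the moment, N m; "finger_gap": finger opening in m; "gripper_force": force on a finger pad.
Only numpy, scipy, OpenCV 4.12 (cv2) and the standard library are available. Lean on these libraries where they do the work, as an engineer would, in place of code of your own. Each camera call takes 0.05 s, during which the arm holds its last target. There are 200 camera calls.

## Task

The dumpling making is over: hang the two large steel pails by their bails on the balance rack, one on the left peg and one on the right, so that the bar ends up level and still. Either pail may go on either side; the small pail is not wanted.

Things in the scene. Friction and masses are not known exactly. Their poses are not given: they have to be found in the camera images.
- pail_a_mid (a point): A large steel pail, upright, 146 mm high, 0.26 kg (the small third pail is a bystander). Body 64 mm wide, rim 45 mm up. Rigid wire bail (6 mm) over it, underside of its arch 107 mm up; on the arch an upright wooden knob, 24 mm thick, 36 mm tall, to grasp. Point: on the axis, half-way up (73 mm above the underside, 73 below the knob's top). z up; bail in the y-z plane, front and back alike.
- pail_b_mid (a point): The other large pail, alike in all; point likewise on its axis, 73 mm above its underside. In both, the bail's opening, seen along the pail's x axis, reaches from the rim (45 mm up) to the arch (107 mm up); it is 56 mm wide, narrowing above 78 mm up to 20 mm at the top.
- peg_left (a point): Left (+y) peg of the rack's see-saw bar (300 mm long, 16 thick, pivot at its middle, 235 mm above the table). Peg 8 mm thick, level, runs 78 mm from the bar's axis towards the robot; its tip turns up, ending 84 mm out and 16 mm above the peg's axis. Point: on the peg's axis, 45 mm out from the bar's; hang the bail here. x along the peg to the bar, y along the bar to the left, z up when level.
- peg_right (a point): The same point of the right (-y) peg; same axes. Pegs are 130 mm either side of the pivot, whose axis is parallel to them. A weak spring keeps the empty bar level; one large pail alone tips it by about 12 degrees (its peg sinks, the other rises, 27 mm); two alike bring it back level.
There are look-alikes about, which are no part of the job. Leave any yellow look-alike of the part that bears pail_a_mid alone. What is shaped like the part that bears pail_b_mid but purple is not meant.

How it is judged:
On the way:
1. one large pail hangs on one of the pegs, let go (((horizontal distance between pail_a_mid and peg_left below 0.04 m and z of pail_a_mid in the frame of peg_left between -0.045 and -0.015 m and contact force between the fingers and pail_a below 0.1 N) or (horizontal distance between pail_a_mid and peg_right below 0.04 m and z of pail_a_mid in the frame of peg_right between -0.045 and -0.015 m and contact force between the fingers and pail_a below 0.1 N) or (horizontal distance between pail_b_mid and peg_left below 0.04 m and z of pail_b_mid in the frame of peg_left between -0.045 and -0.015 m and contact force between the fingers and pail_b below 0.1 N) or (horizontal distance between pail_b_mid and peg_right below 0.04 m and z of pail_b_mid in the frame of peg_right between -0.045 and -0.015 m and contact force between the fingers and pail_b below 0.1 N))), for 0.2 s.
At the end, for the whole second after the job is handed in: One large pail hangs by its bail on the left peg and the other on the right peg (each pail's middle within 40 mm of the peg's mid point in plan and 15 to 45 mm below it, measured along the peg's z axis), the bar is within 5 degrees of level, and the pails are at rest (below 0.06 m/s) (((horizontal distance between pail_a_mid and peg_left below 0.04 m and z of pail_a_mid in the frame of peg_left between -0.045 and -0.015 m and horizontal distance between pail_b_mid and peg_right below 0.04 m and z of pail_b_mid in the frame of peg_right between -0.045 and -0.015 m) or (horizontal distance between pail_a_mid and peg_right below 0.04 m and z of pail_a_mid in the frame of peg_right between -0.045 and -0.015 m and horizontal distance between pail_b_mid and peg_left below 0.04 m and z of pail_b_mid in the frame of peg_left between -0.045 and -0.015 m)) and angle between peg_left's own z axis and vertical below 0.0873 rad and linear speed of each of pail_a, pail_b below 0.06 m/s); the robot touches nothing.
It also fails if it takes over 70 s, if anything falls off the work surface, if the arm or the gripper's body presses on something with over 40 N, if the wrist force passes 120 N, or if a joint passes its speed limit or range.

## Working session

There is one attempt and no reset: what is moved stays moved. The work goes in short steps, Python scripts to look and compute and a tool call to move; the robot and the scene stay as the last step left them, time stands still between calls to the robot, and variables do not carry over. Pictures are saved under pics/ and viewed, at most 10 in all, crops included, and the job is handed in when it is done.

Besides the shell and the picture viewer there is one more tool, called after "Emit:" by a JSON object that holds its "api" and its "payload". drive_tool: Moves the arm, as the interface text tells. Its arguments: {"type":"object","properties":{"series":{"type":"array"}},"required":["series"]}

```bash
mkdir -p pics
cat > h.py <<'E'
import numpy as np, cv2
from rig import readout, read_camera, camera_model, order, finder
from scipy.spatial.transform import Rotation as R
def proj(cam,P,m=None):
    m=m or camera_model(cam); T=np.linalg.inv(m["extrinsics"]); p=T[:3,:3]@np.array(P)+T[:3,3]
    q=np.array(m["camera_matrix"])@p; return (q[:2]/q[2]).round(1)
def ray(cam,uv):
    m=camera_model(cam); E=np.array(m["extrinsics"]); d=E[:3,:3]@np.linalg.inv(m["camera_matrix"])@np.array([*uv,1.]); return E[:3,3],d/np.linalg.norm(d)
def tri(rays):
    A=sum(np.eye(3)-np.outer(d,d) for o,d in rays); b=sum((np.eye(3)-np.outer(d,d))@o for o,d in rays); return np.linalg.solve(A,b)
def snap(cam,name):
    im=read_camera(cam); cv2.imwrite(f"pics/{name}.png",cv2.cvtColor(im,cv2.COLOR_RGB2BGR)); return im
E
python3 - <<'E'
from h import *
o=readout.get_obs(); print(o["time_s"],o["tool_pos"],o["orientation"])
ims=[]
for c in("side","top","wrist"):
    snap(c,c+"0"); E=np.array(camera_model(c)["extrinsics"]); print(c,E.round(3).tolist())
    for t in("pail_a_mid","peg_left"):
        for d in finder.boxes_of(c,t): print(c,t,np.round(d["xyz"],3),round(d["confidence"],2),proj(c,d["xyz"]))
E
```

```text
0.0 [0.16992381 0.62659748 0.21749631] [ 1.31985335e-01  9.91250869e-01 -1.25215228e-03 -1.32124812e-04]
side [[-0.834, -0.425, 0.353, -0.011], [-0.552, 0.634, -0.542, 0.891], [0.006, -0.647, -0.763, 1.332], [0.0, 0.0, 0.0, 1.0]]
side pail_a_mid [0.438 0.36  0.034] 0.84 [283.9 366.5]
side pail_a_mid [0.417 0.468 0.036] 0.68 [263.5 406. ]
side peg_left [0.654 0.029 0.236] 0.92 [287.5 191.2]
side peg_left [0.438 0.359 0.036] 0.47 [284.1 365.9]
top [[0.019, -0.989, 0.147, 0.354], [-1.0, -0.019, -0.002, 0.054], [0.005, -0.147, -0.989, 1.358], [0.0, 0.0, 0.0, 1.0]]
top pail_a_mid [0.442 0.355 0.029] 0.82 [216.3 273.2]
top pail_a_mid [0.413 0.469 0.029] 0.79 [174.1 283.2]
top peg_left [0.659 0.012 0.244] 0.72 [345.2 178.5]
wrist [[0.261, 0.928, 0.267, 0.095], [0.965, -0.251, -0.072, 0.647], [0.0, 0.276, -0.961, 0.384], [0.0, 0.0, 0.0, 1.0]]
wrist pail_a_mid [0.415 0.369 0.008] 0.91 [158.7 470.6]
wrist pail_a_mid [0.402 0.469 0.021] 0.57 [236.  452.3]
wrist peg_left [0.417 0.369 0.013] 0.69 [158.  475.5]
```

View pics/side0.png

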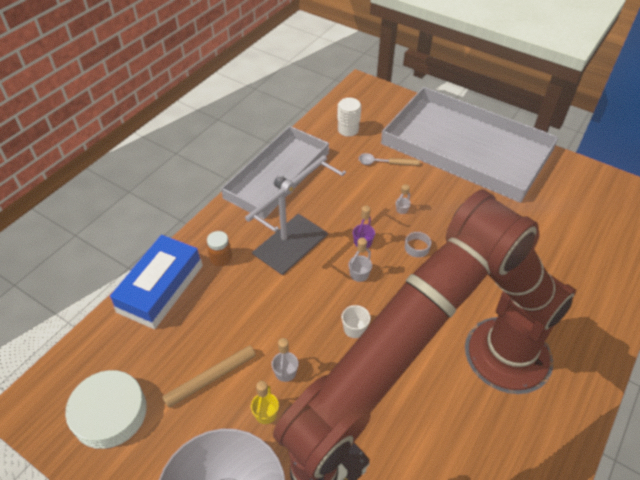

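View pics/top0.png

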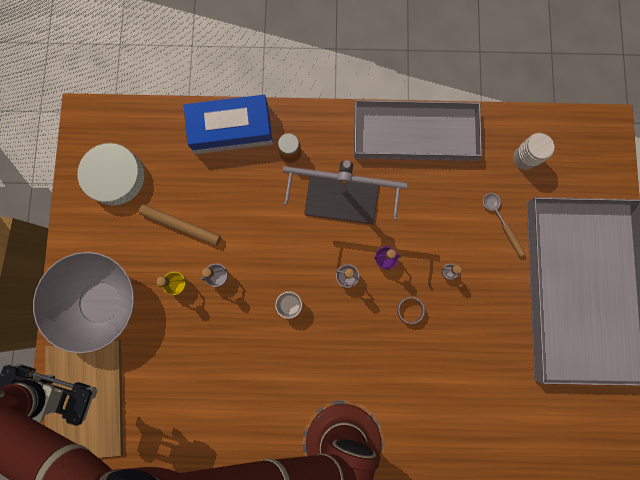

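The top view shows the large pails at about (215,275) and (348,277). Yellow is at (173,284), purple at (387,258), and the small pail at (452,271). The rack bar runs from (285,170) to (405,186). The side view agrees. I'll zoom in next.

Run:
```python
import cv2,numpy as np
t=cv2.imread("pics/top0.png");s=cv2.imread("pics/side0.png")
Z=lambda im,x,y,w,h,k:cv2.resize(im[y:y+h,x:x+w],None,fx=k,fy=k,interpolation=cv2.INTER_CUBIC)
# top row: top-cam bar (270..430,155..230) x5 -> 800x375 ; 
a=Z(t,275,155,160,60,5); b=Z(t,150,250,80,60,5); c=Z(t,325,240,80,60,5)
cv2.imwrite("pics/z1.png",np.vstack([a,np.hstack([b,c])]))
a=Z(s,235,150,120,120,5)[:,:]; b=Z(s,340,185,80,100,3.0); c=Z(s,240,330,66,100,3.0)
r=np.zeros((600,200,3),np.uint8); b=Z(s,340,185,66,100,3);r[:300,:198]=b;r[300:600,:198]=c
cv2.imwrite("pics/z2.png",np.hstack([a,r]))
```

```text
(no output)
```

View pics/z1.png

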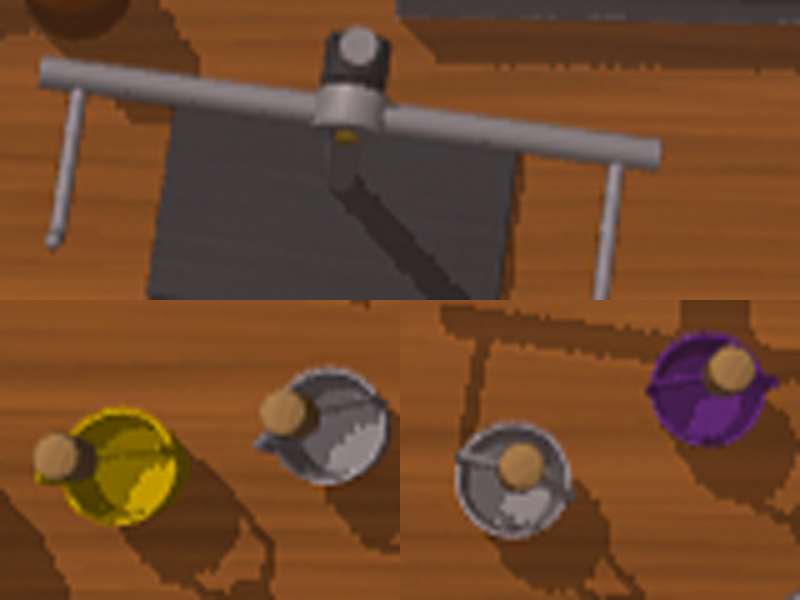

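View pics/z2.png

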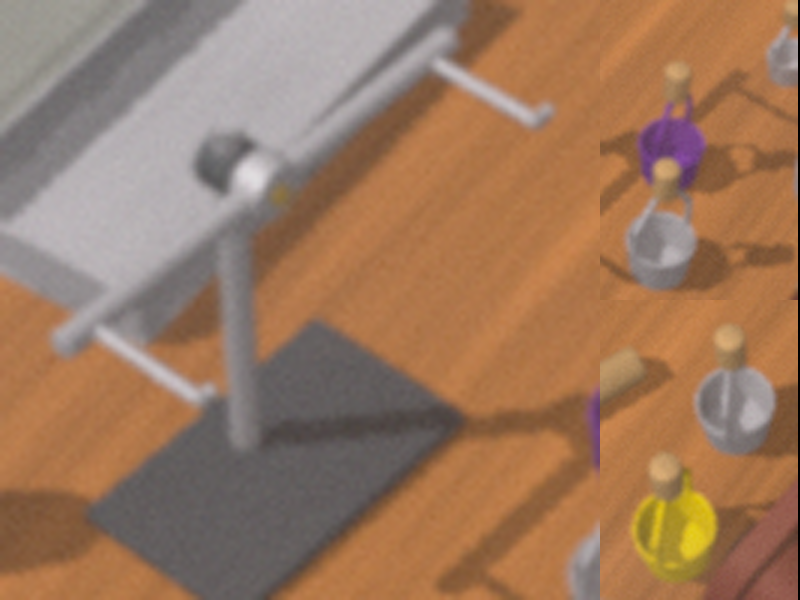

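Run:
```python
from h import *
P=dict(knobA=((206.6,272.4),(283.3,340)),knobB=((349.2,282.6),(362.7,239.5)),purple=((391.4,263.4),(366,207.5)),
barL=((283.2,169.4),(248,218.4)),barR=((407,185.8),(325.2,157.6)),tipL=((285.6,203),(276.5,228)))
for k,(t,s) in P.items(): print(k,tri([ray("top",t),ray("side",s)]).round(3))
def atz(uv,z):
    o,d=ray("top",uv); return (o+d*(z-o[2])/d[2]).round(4)
for n,uv,z in [("rimA",(216.4,275.4),.045),("rimB",(347.8,286),.045),("legA1",(203,278.4),.045),("legA2",(227,271),.045),("legB1",(337,281.6),.045),("legB2",(358.6,289),.045),("barL",(283.2,169.4),.235),("barR",(407,185.8),.235),("rimP",(386.5,268),.045)]: print(n,atz(uv,z))
o=readout.get_obs(); print(o["tool_pos"],R.from_quat(o["orientation"]).as_matrix().round(3).tolist())
```

```text
knobA [0.437 0.353 0.148]
knobB [ 0.427 -0.     0.16 ]
purple [ 0.478 -0.105  0.158]
barL [0.681 0.161 0.235]
barR [ 0.648 -0.138  0.23 ]
tipL [0.598 0.152 0.243]
rimA [0.4355 0.3505 0.045 ]
rimB [ 0.4136 -0.007   0.045 ]
legA1 [0.4266 0.3864 0.045 ]
legA2 [0.448  0.3223 0.045 ]
legB1 [0.4249 0.0225 0.045 ]
legB2 [ 0.406  -0.0364  0.045 ]
barL [0.6811 0.1606 0.235 ]
barR [ 0.6466 -0.137   0.235 ]
rimP [ 0.4645 -0.1121  0.045 ]
[0.17002602 0.62727095 0.21855795] [[-0.965, 0.262, -0.0], [0.262, 0.965, -0.0], [0.0, -0.0, -1.0]]
```

Emit:
{"api": "drive_tool", "payload": {"series": [1,-0.4,-0.24,-0.1,0,0,0,1,-0.8,-0.48,-0.2,0,0,0,1,-1,-0.6,-0.2,0,0,0,1,-1,-0.6,-0.2,0,0,0]}}

```text
time_s: 0.95
tool_pos: [0.2968, 0.4972, 0.2496]
orientation: [0.137, 0.991, -0.0, 0.002]
wrist_force: [0.5, 0.1, 0.6]
finger_gap: 0.0934
gripper_force: 0.0
```

Emit:
{"api": "drive_tool", "payload": {"series": [1,-0.4,-0.24,0,0,0,-0.1,1,-0.8,-0.48,0,0,0,-0.2,1,-1,-0.6,0,0,0,-0.3,1,-1,-0.6,0,0,0,-0.37,1,-1,-0.6,0,0,0,-0.37]}}

```text
time_s: 1.58
tool_pos: [0.4121, 0.3759, 0.2485]
orientation: [-0.157, 0.988, 0.001, -0.0]
wrist_force: [0.4, 0.9, -0.2]
finger_gap: 0.093
gripper_force: 0.0
```

```bash
cat >> h.py <<'E'
def delta(P,psi):
    o=readout.get_obs(); M=R.from_quat(o["orientation"]); s,c=np.sin(np.radians(psi)),np.cos(np.radians(psi))
    G=R.from_matrix(np.array([[-c,-s,0],[-s,c,0],[0,0,-1]]))
    print("t",round(o["time_s"],2),"tcp",np.round(o["tool_pos"],4),"shift",(M.inv().apply(np.array(P)-o["tool_pos"])/.15).round(3),"turn",((M.inv()*G).as_rotvec()/(np.pi/2)).round(3),"F",np.round(o["wrist_force"],2),"gap",round(o["finger_gap"],4))
E
python3 - <<'E'
from h import *
im=snap("wrist","w1"); m=camera_model("wrist")
np.save("w1.npy",m["extrinsics"]); delta((.436,.352,.25),18.5)
for P in [(.436,.352,.146),(.436,.352,.113),(.4266,.3864,.045),(.448,.322,.045)]: print(proj("wrist",P))
for d in finder.boxes_of("wrist","pail_a_mid"): print(np.round(d["xyz"],3),round(d["confidence"],2),proj("wrist",d["xyz"]))
E
```

```text
t 1.62 tcp [0.4115 0.3764 0.2486] shift [-0.104 -0.206 -0.01 ] turn [ 0.001 -0.    -0.004] F [0.01 0.24 0.17] gap 0.0932
[275.1 265. ]
[279.4 251. ]
[324.1 231.4]
[251.9 231.7]
[0.409 0.467 0.038] 0.69 [409.4 238.7]
[0.436 0.354 0.04 ] 0.67 [288.2 229.1]
```

View pics/w1.png

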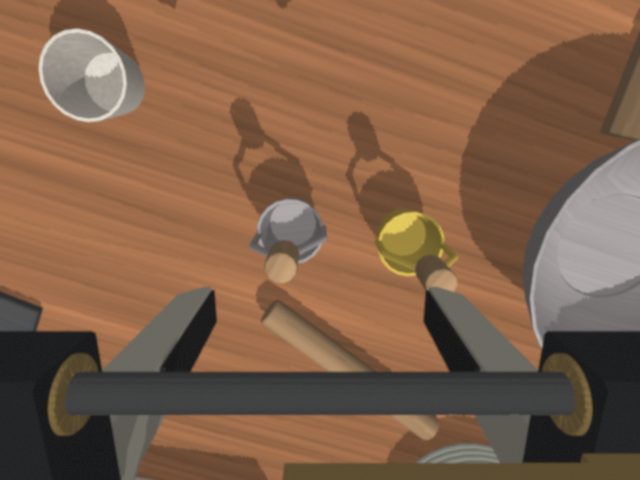

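The wrist view shows pail A's knob top at (281,267) and its bail lugs at (253,242) and (325,238).

Run:
```python
from h import *
def wz(uv,z):
    o,d=ray("wrist",uv); return o+d*(z-o[2])/d[2]
print("knob",wz((281,267),.146).round(4),tri([ray("wrist",(281,267)),ray("top",(206.6,272.4))]).round(4))
for z in(.045,.055):
    a,b=wz((325,238),z),wz((253,242),z); print(a.round(4),b.round(4),((a+b)/2).round(4),np.degrees(np.arctan2(-(a-b)[0],(a-b)[1])))
delta((.437,.355,.2),20)
```

```text
knob [0.436  0.3565 0.146 ] [0.4376 0.3556 0.139 ]
[0.4322 0.3894 0.045 ] [0.4573 0.3258 0.045 ] [0.4447 0.3576 0.045 ] 21.50656015566365
[0.4297 0.3884 0.055 ] [0.454  0.3265 0.055 ] [0.4418 0.3575 0.055 ] 21.506560155663596
t 1.68 tcp [0.4113 0.3766 0.2486] shift [-0.118 -0.19   0.324] turn [ 0.001 -0.    -0.02 ] F [0.97 1.09 0.08] gap 0.093
```

Emit:
{"api": "drive_tool", "payload": {"series": [1,-0.118,-0.185,0.3,0,0,-0.022,1,-0.118,-0.185,0.5,0,0,-0.022,1,-0.118,-0.185,0.7,0,0,-0.022,1,-0.118,-0.185,0.877,0,0,-0.022,1,-0.118,-0.185,0.877,0,0,-0.022]}}

```text
time_s: 2.3
tool_pos: [0.4358, 0.3545, 0.1153]
orientation: [-0.175, 0.984, -0.001, -0.002]
wrist_force: [0.5, 0.0, -0.0]
finger_gap: 0.0928
gripper_force: 0.0
```

Run:
```python
from h import *
snap("wrist","w2"); delta((.437,.356,.117),20.5)
im=cv2.imread("pics/w2.png"); cv2.imwrite("pics/w2c.png",im[150:430,120:520])
```

```text
t 2.35 tcp [0.437  0.3552 0.1168] shift [-0.002  0.005 -0.001] turn [-0.    -0.001 -0.003] F [ 0.36  0.9  -0.29] gap 0.0929
```

View pics/w2c.png

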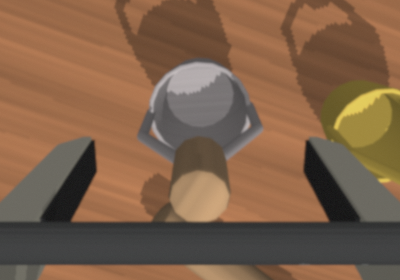

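The knob sits midway between the fingers and the bail plane is level in the image, so I'll close and lift.

Emit:
{"api": "drive_tool", "payload": {"series": [-1,0,0,0,0,0,0,-1,0,0,0,0,0,0,-1,0,0,0,0,0,0,-1,0,0,0,0,0,0,-1,0,0,0,0,0,0,-1,0,0,0,0,0,0]}}

```text
time_s: 3.1
tool_pos: [0.438, 0.3541, 0.1171]
orientation: [-0.175, 0.985, -0.0, -0.0]
wrist_force: [-0.5, -0.1, -0.2]
finger_gap: 0.0375
gripper_force: 0.0
```

Emit:
{"api": "drive_tool", "payload": {"series": [-1,0,0,-0.2,0,0,0,-1,0,0,-0.4,0,0,0,-1,0,0,-0.6,0,0,0,-1,0,0,-0.8,0,0,0,-1,0,0,-1,0,0,0,-1,0,0,-1,0,0,0]}}

```text
time_s: 3.85
tool_pos: [0.439, 0.3552, 0.2693]
orientation: [-0.175, 0.985, 0.001, 0.002]
wrist_force: [-0.1, -0.5, -0.4]
finger_gap: 0.0005
gripper_force: 0.0
```

Run:
```python
from h import *
snap("side","s2"); snap("top","t2"); delta((.54,.157,.30),-6.6)
for c in("side","top"):
    for d in finder.boxes_of(c,"peg_left"): print(c,np.round(d["xyz"],3),round(d["confidence"],2))
s=cv2.imread("pics/s2.png");t=cv2.imread("pics/t2.png")
Z=lambda im,x,y,w,h,k:cv2.resize(im[y:y+h,x:x+w],None,fx=k,fy=k,interpolation=cv2.INTER_CUBIC)
cv2.imwrite("pics/z3.png",np.vstack([Z(t,275,155,160,60,5),np.hstack([Z(s,240,180,60,60,5),Z(s,310,140,60,60,5),np.zeros((300,200,3),np.uint8)])]))
```

```text
t 3.95 tcp [0.4376 0.3539 0.2664] shift [-0.19  -1.467 -0.224] turn [-0.    -0.001  0.297] F [ 0.45  0.01 -0.02] gap 0.0001
side [0.677 0.155 0.241] 0.6
top [0.66  0.013 0.242] 0.9
top [ 0.442 -0.001  0.032] 0.41
```

View pics/z3.png

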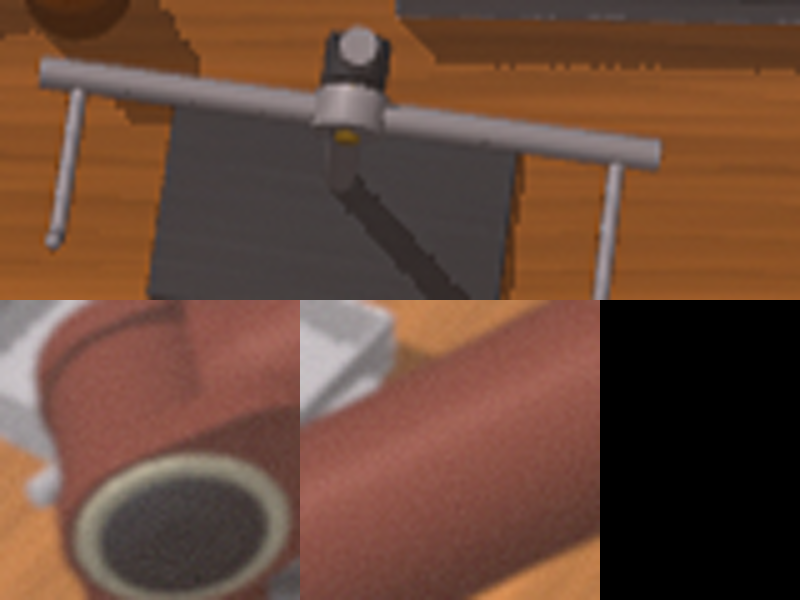

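The fingers close slowly, at about 75 mm/s, and I lifted too early with the gap still at 37 mm. I'll reopen and see where the pail is now.

Emit:
{"api": "drive_tool", "payload": {"series": [1,0,0,0,0,0,0,1,0,0,0,0,0,0,1,0,0,0,0,0,0,1,0,0,0,0,0,0,1,0,0,0,0,0,0,1,0,0,0,0,0,0,1,0,0,0,0,0,0,1,0,0,0,0,0,0,1,0,0,0,0,0,0,1,0,0,0,0,0,0]}}

```text
time_s: 5.3
tool_pos: [0.438, 0.3542, 0.2671]
orientation: [-0.175, 0.985, -0.0, -0.0]
wrist_force: [-0.4, -0.6, -0.3]
finger_gap: 0.0919
gripper_force: 0.0
```

Run:
```python
from h import *
im=snap("wrist","w3"); delta((.437,.356,.117),20.5)
for d in finder.cut_out("wrist","pail_a_mid"):
    m=d["mask"]; ys,xs=np.nonzero(m); print(round(d["confidence"],2),m.sum(),xs.min(),xs.max(),ys.min(),ys.max(), "bottom rows x",xs[ys>ys.max()-12].mean())
for P in [(.437,.356,.146),(.437,.356,.113)]: print(proj("wrist",P))
cv2.imwrite("pics/w3c.png",cv2.resize(cv2.imread("pics/w3.png")[140:380,160:560],None,fx=2,fy=2))
```

```text
t 5.35 tcp [0.438  0.3542 0.2671] shift [0.002 0.014 1.001] turn [-0.    -0.    -0.004] F [-0.7   0.16 -0.29] gap 0.0926
0.91 4437 401 487 192 270 bottom rows x 470.84300341296927
0.61 3593 285 358 177 250 bottom rows x 320.60526315789474
[322.  235.9]
[321.8 225.3]
```

View pics/w3c.png

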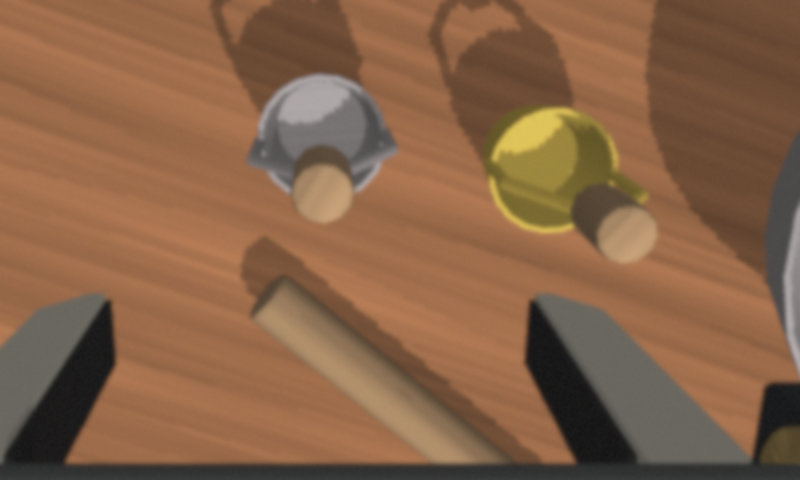

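The pail is unmoved: its knob top is at (321,236) in the wrist image, where I predicted (322,236). I'll descend and give the fingers the time they need.

Emit:
{"api": "drive_tool", "payload": {"series": [1,0,0.01,0.3,0,0,0,1,0,0.01,0.6,0,0,0,1,0,0.01,0.85,0,0,0,1,0,0.01,1,0,0,0,-1,0,0.01,1,0,0,0,-1,0,0.01,1,0,0,0,-1,0,0.01,1,0,0,0,-1,0,0.01,1,0,0,0,-1,0,0.01,1,0,0,0,-1,0,0.01,1,0,0,0]}}

```text
time_s: 6.65
tool_pos: [0.4375, 0.3557, 0.1173]
orientation: [-0.175, 0.985, 0.0, 0.0]
wrist_force: [-1.4, 0.0, 0.4]
finger_gap: 0.0377
gripper_force: 0.0
```

Emit:
{"api": "drive_tool", "payload": {"series": [-1,0,0,0,0,0,0,-1,0,0,0,0,0,0,-1,0,0,0,0,0,0,-1,0,0,0,0,0,0,-1,0,0,0,0,0,0]}}

```text
time_s: 7.28
tool_pos: [0.4375, 0.3554, 0.117]
orientation: [-0.175, 0.985, -0.0, -0.0]
wrist_force: [0.2, -0.7, 0.7]
finger_gap: 0.0232
gripper_force: 30.0
```

Gripped, with a 23 mm gap and 30 N. Lifting now.

Emit:
{"api": "drive_tool", "payload": {"series": [-1,0,0,-0.05,0,0,0,-1,0,0,-0.2,0,0,0,-1,0,0,-0.4,0,0,0,-1,0,0,-0.6,0,0,0,-1,0,0,-0.8,0,0,0,-1,0,0,-0.95,0,0,0,-1,0,0,-1,0,0,0]}}

```text
time_s: 8.15
tool_pos: [0.4376, 0.3562, 0.2685]
orientation: [-0.175, 0.985, 0.001, 0.001]
wrist_force: [-0.5, 0.9, -3.1]
finger_gap: 0.0236
gripper_force: 30.0
```

Run:
```python
from h import *
delta((.5645,.154,.28),-6.6)
```

```text
t 8.15 tcp [0.4376 0.3562 0.2685] shift [-0.331 -1.557 -0.078] turn [0.001 0.001 0.297] F [-0.47  0.9  -3.13] gap 0.0236
```

Emit:
{"api": "drive_tool", "payload": {"series": [-1,-0.03,-0.15,-0.04,0,0,0.03,-1,-0.08,-0.35,-0.08,0,0,0.07,-1,-0.13,-0.6,-0.08,0,0,0.12,-1,-0.18,-0.85,-0.08,0,0,0.17,-1,-0.2,-1,-0.08,0,0,0.2,-1,-0.2,-1,-0.08,0,0,0.2]}}

```text
time_s: 8.9
tool_pos: [0.518, 0.2222, 0.2784]
orientation: [-0.016, 1.0, -0.001, -0.001]
wrist_force: [0.6, 0.8, -2.8]
finger_gap: 0.0233
gripper_force: 30.0
```

Run:
```python
from h import *
delta((.5645,.154,.28),-6.6)
```

```text
t 8.9 tcp [0.518  0.2222 0.2784] shift [-0.296 -0.465 -0.01 ] turn [-0.001 -0.001  0.094] F [ 0.61  0.77 -2.85] gap 0.0233
```

Emit:
{"api": "drive_tool", "payload": {"series": [-1,-0.06,-0.12,0,0,0,0.03,-1,-0.15,-0.25,0,0,0,0.06,-1,-0.24,-0.38,0,0,0,0.08,-1,-0.296,-0.46,-0.01,0,0,0.094,-1,-0.296,-0.465,-0.01,0,0,0.094,-1,-0.296,-0.465,-0.01,0,0,0.094]}}

```text
time_s: 9.65
tool_pos: [0.5637, 0.158, 0.2805]
orientation: [0.055, 0.998, 0.001, -0.0]
wrist_force: [0.1, 0.4, -2.8]
finger_gap: 0.0235
gripper_force: 30.0
```

Run:
```python
from h import *
snap("wrist","w4"); snap("side","s4"); snap("top","t4")
delta((.634,.146,.28),-6.6)
print("tipL base pt",[proj("wrist",p) for p in [(.634,.146,.235),(.602,.150,.235),(.5956,.1507,.251)]])
w=cv2.imread("pics/w4.png");s=cv2.imread("pics/s4.png");t=cv2.imread("pics/t4.png")
Z=lambda im,x,y,ww,h,k:cv2.resize(im[y:y+h,x:x+ww],None,fx=k,fy=k,interpolation=cv2.INTER_CUBIC)
cv2.imwrite("pics/z4.png",np.vstack([np.hstack([Z(w,120,60,400,300,1),Z(t,260,150,80,60,5)]),np.hstack([Z(s,220,160,80,60,5),Z(w,220,160,200,150,2)])]))
```

```text
t 9.8 tcp [0.5636 0.1582 0.2806] shift [-0.475 -0.03   0.004] turn [ 0.    -0.     0.004] F [-0.09 -1.19 -1.75] gap 0.0233
tipL base pt [array([312.3, 383.5]), array([312.9, 335.4]), array([312.4, 339.4])]
```

View pics/z4.png

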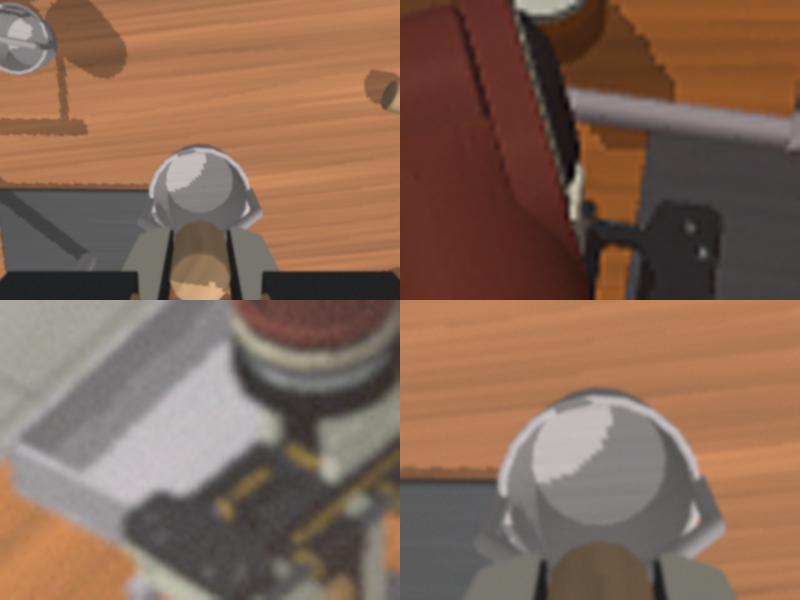

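The rack is hidden behind the gripper, so I'll go in on the measured position. The bail is centred on the knob, so it has about ±20 mm of room at the peg.

Emit:
{"api": "drive_tool", "payload": {"series": [-1,-0.05,-0.03,0,0,0,0,-1,-0.12,-0.03,0,0,0,0,-1,-0.2,-0.03,0,0,0,0,-1,-0.28,-0.03,0,0,0,0,-1,-0.36,-0.03,0,0,0,0,-1,-0.44,-0.03,0,0,0,0,-1,-0.475,-0.03,0,0,0,0,-1,-0.475,-0.03,0,0,0,0]}}

```text
time_s: 10.8
tool_pos: [0.6347, 0.1446, 0.2803]
orientation: [0.055, 0.998, -0.0, -0.0]
wrist_force: [-0.7, -0.4, -1.7]
finger_gap: 0.0235
gripper_force: 30.0
```

Run:
```python
from h import *
delta((.634,.146,.25),-6.6)
read_camera("top"); read_camera("side")
for c in("side","top"):
    for d in finder.boxes_of(c,"peg_left"): print(c,np.round(d["xyz"],3),round(d["confidence"],2))
```

```text
t 10.8 tcp [0.6347 0.1446 0.2803] shift [0.005 0.009 0.202] turn [-0.    -0.     0.003] F [-0.69 -0.39 -1.73] gap 0.0235
side [0.654 0.001 0.238] 0.57
top [ 0.655 -0.042  0.241] 0.74
```

Emit:
{"api": "drive_tool", "payload": {"series": [-1,0,0.009,0.07,0,0,0,-1,0,0.009,0.14,0,0,0,-1,0,0.009,0.2,0,0,0,-1,0,0.005,0.24,0,0,0,-1,0,0,0.28,0,0,0,-1,0,0,0.3,0,0,0,-1,0,0,0.3,0,0,0]}}

```text
time_s: 11.88
tool_pos: [0.6345, 0.1447, 0.2356]
orientation: [0.055, 0.998, 0.0, -0.0]
wrist_force: [-0.5, 0.6, -0.4]
finger_gap: 0.0237
gripper_force: 30.0
```

Run:
```python
from h import *
for i in range(4): read_camera("top"); o=readout.get_obs(); print(np.round(o["wrist_force"],2),np.round(o["tool_pos"],4))
im=snap("top","t5"); cv2.imwrite("pics/x.png",im)
```

```text
[-1.24  0.24 -1.62] [0.6345 0.1447 0.2358]
[-0.35  0.2  -0.19] [0.6345 0.1447 0.2359]
[-0.76  0.31 -0.91] [0.6345 0.1447 0.2359]
[-0.36 -0.44 -1.53] [0.6345 0.1447 0.2359]
```

About half the weight has transferred to the peg. I'll follow it down.

Emit:
{"api": "drive_tool", "payload": {"series": [-1,0,0,0.03,0,0,0,-1,0,-0.005,0.06,0,0,0,-1,0,-0.01,0.09,0,0,0,-1,0,-0.01,0.11,0,0,0,-1,0,-0.01,0.11,0,0,0]}}

```text
time_s: 12.75
tool_pos: [0.6345, 0.1426, 0.219]
orientation: [0.056, 0.998, -0.0, 0.0]
wrist_force: [-0.6, -0.6, 0.1]
finger_gap: 0.0234
gripper_force: 30.0
```

Run:
```python
from h import *
F=[]
for i in range(6): read_camera("top"); o=readout.get_obs(); F.append(o["wrist_force"])
print(np.mean(F,0).round(2),np.round(o["tool_pos"],4))
for c in("side","top"):
    if c=="side": read_camera(c)
    for d in finder.boxes_of(c,"peg_left"): print(c,np.round(d["xyz"],3),round(d["confidence"],2))
```

```text
[ 0.09 -1.53  0.3 ] [0.6345 0.1427 0.2193]
side [ 0.649 -0.076  0.258] 0.7
top [ 0.655 -0.048  0.256] 0.95
```

Emit:
{"api": "drive_tool", "payload": {"series": [0.2,0,0,0,0,0,0,0.2,0,0,0,0,0,0,0.2,0,0,0,0,0,0,0.2,0,0,0,0,0,0,0.2,0,0,-0.1,0,0,0,0.2,0,0,-0.25,0,0,0,0.2,0,0,-0.45,0,0,0,0.2,0,0,-0.7,0,0,0,0.2,0,0,-0.7,0,0,0]}}

```text
time_s: 14.32
tool_pos: [0.6362, 0.1435, 0.329]
orientation: [0.055, 0.998, 0.001, 0.004]
wrist_force: [-0.0, 0.2, -0.5]
finger_gap: 0.0557
gripper_force: 0.0
```

Run:
```python
from h import *
snap("wrist","w6"); snap("top","t6"); snap("side","s6")
delta((.42,-.004,.26),-17.8)
for c in("wrist","side","top"):
    for t in("peg_left","pail_a_mid"):
        for d in finder.boxes_of(c,t): print(c,t,np.round(d["xyz"],3),round(d["confidence"],2),proj(c,d["xyz"]))
```

```text
t 14.47 tcp [0.6338 0.1431 0.3236] shift [ 1.308 -1.132  0.426] turn [-0.    -0.001  0.127] F [-0.38  0.6  -0.4 ] gap 0.056
wrist peg_left [0.663 0.028 0.244] 0.91 [152.2 314.5]
wrist pail_a_mid [0.636 0.14  0.15 ] 0.56 [317.  224.6]
side peg_left [0.659 0.022 0.237] 0.63 [287.7 188.5]
side pail_a_mid [0.417 0.469 0.032] 0.94 [263.6 406.9]
side pail_a_mid [0.636 0.15  0.142] 0.86 [267.4 247.1]
top peg_left [ 0.654 -0.051  0.256] 0.69 [371.9 180. ]
top pail_a_mid [0.414 0.471 0.029] 0.94 [173.2 282.8]
```

Both the wrist and side finders put pail A at about (0.636, 0.145), hanging on the left peg. Now for pail B.

Emit:
{"api": "drive_tool", "payload": {"series": [1,0.3,-0.2,0,0,0,0,1,0.65,-0.55,0,0,0,0.05,1,1,-0.9,0.1,0,0,0.1,1,1,-1,0.2,0,0,0.13,1,1,-1,0.2,0,0,0.13]}}

```text
time_s: 15.4
tool_pos: [0.4661, 0.0079, 0.2934]
orientation: [0.159, 0.987, -0.001, -0.002]
wrist_force: [0.3, 0.5, -0.8]
finger_gap: 0.0926
gripper_force: 0.0
```

```bash
cat >> h.py <<'E'
def wz(uv,z):
    o,d=ray("wrist",uv); return o+d*(z-o[2])/d[2]
E
python3 - <<'E'
from h import *
snap("wrist","w7"); delta((.42,-.004,.26),-17.8)
print(proj("wrist",(.42,-.004,.146)),proj("wrist",(.417,-.006,.045)))
for d in finder.cut_out("wrist","pail_b_mid"):
    ys,xs=np.nonzero(d["mask"]); print(round(d["confidence"],2),xs.size,xs.min(),xs.max(),ys.min(),ys.max(),"bot",xs[ys>ys.max()-10].mean(),"L",ys[xs==xs.min()].mean(),"R",ys[xs==xs.max()].mean())
for d in finder.boxes_of("wrist","pail_b_mid"): print(np.round(d["xyz"],3),round(d["confidence"],2),proj("wrist",d["xyz"]))
E
```

```text
t 15.45 tcp [0.468  0.01   0.2941] shift [ 0.275 -0.188  0.227] turn [-0.    -0.    -0.004] F [ 1.05  0.01 -0.11] gap 0.0928
[283.3 175.4] [289.  161.5]
0.67 2972 189 254 232 295 bot 220.09580838323353 L 283.0 R 256.5
0.56 3109 265 336 156 218 bot 301.1290322580645 L 190.5 R 192.0
[ 0.49  -0.107  0.025] 0.86 [224.4 249.9]
[ 0.437 -0.005  0.049] 0.64 [293.5 179. ]
```

Run:
```python
from h import *
k=wz((301,205),.146); print("knob",k.round(4), tri([ray("wrist",(301,205)),ray("top",(349.2,282.6))]).round(4))
a,b=wz((336,192),.045),wz((265,190.5),.045); print("lugs",a.round(4),b.round(4),((a+b)/2).round(4),np.degrees(np.arctan2(-(a-b)[0],(a-b)[1])))
delta((k[0],k[1],.26),-17.8)
```

```text
knob [0.4481 0.0033 0.146 ] [0.4118 0.0131 0.3373]
lugs [0.4632 0.0316 0.045 ] [ 0.4392 -0.0373  0.045 ] [ 0.4512 -0.0029  0.045 ] -19.134942878952742
t 15.55 tcp [0.4696 0.0117 0.2945] shift [ 0.12  -0.098  0.23 ] turn [ 0.001  0.001 -0.002] F [ 1.03  0.23 -0.08] gap 0.093
```

I used the wrong crop offset in row for pail B in the first top view: it should be 240, not 250. Recomputing.

Run:
```python
from h import *
print(tri([ray("wrist",(301,205)),ray("top",(349.2,272.6))]).round(4), tri([ray("side",(362.7,239.5)),ray("top",(349.2,272.6))]).round(4))
def atz(uv,z):
    o,d=ray("top",uv); return (o+d*(z-o[2])/d[2]).round(4)
print(atz((347.8,276),.045),atz((386.5,258),.045)); a,b=atz((337,271.6),.045),atz((358.6,279),.045); print(a,b)
delta((.445,.001,.26),-18.5)
```

```text
[ 0.4447 -0.0007  0.1509] [ 0.4424 -0.0054  0.1474]
[ 0.4407 -0.0067  0.045 ] [ 0.4919 -0.112   0.045 ]
[0.4521 0.0229 0.045 ] [ 0.4331 -0.0362  0.045 ]
t 15.55 tcp [0.4696 0.0117 0.2945] shift [ 0.134 -0.119  0.23 ] turn [0.001 0.001 0.006] F [ 1.03  0.23 -0.08] gap 0.093
```

Emit:
{"api": "drive_tool", "payload": {"series": [1,0.06,-0.06,0.1,0,0,0,1,0.13,-0.13,0.2,0,0,0.006,1,0.13,-0.13,0.2,0,0,0.006,1,0.13,-0.13,0.2,0,0,0.006]}}

```text
time_s: 16.05
tool_pos: [0.4457, -0.0008, 0.2648]
orientation: [0.161, 0.987, 0.0, 0.001]
wrist_force: [-0.1, 0.5, 1.3]
finger_gap: 0.093
gripper_force: 0.0
```

Run:
```python
from h import *
snap("wrist","w8"); delta((.446,-.001,.117),-18.5)
print(proj("wrist",(.446,-.001,.146)))
for d in finder.cut_out("wrist","pail_b_mid"):
    ys,xs=np.nonzero(d["mask"]); print(round(d["confidence"],2),xs.size,xs.min(),xs.max(),ys.min(),ys.max(),"bot",xs[ys>ys.max()-10].mean(),"L",ys[xs==xs.min()].mean(),"R",ys[xs==xs.max()].mean())
cv2.imwrite("pics/w8c.png",cv2.resize(cv2.imread("pics/w8.png")[140:380,120:520],None,fx=2,fy=2))
```

```text
t 16.1 tcp [ 0.4456 -0.0009  0.2648] shift [-0.    -0.001  0.986] turn [ 0.001  0.001 -0.   ] F [-0.3   0.41  0.65] gap 0.093
[319.9 237.3]
0.9 3652 278 353 175 248 bot 314.462962962963 L 213.0 R 214.0
0.69 3476 203 264 250 347 bot 212.64341085271317 L 282.0 R 280.5
```

View pics/w8c.png

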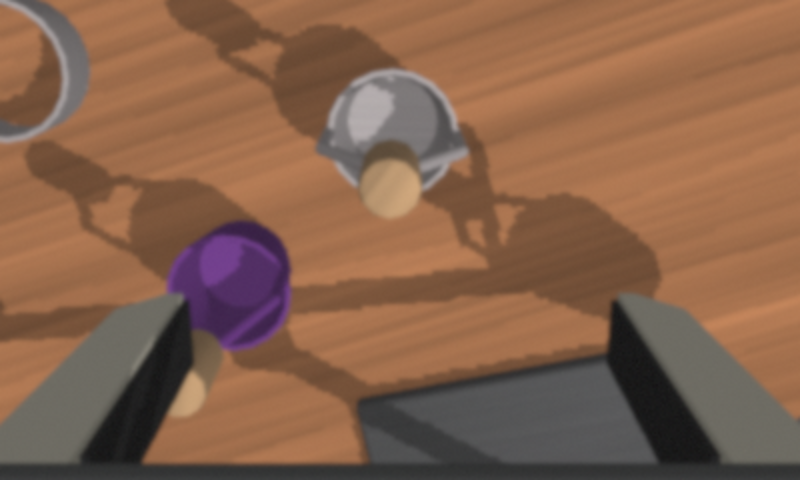

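The view shows B's knob at (315.5,234) and the bail level in the image, and the purple knob clear of where the fingers will go. I need a correction of about 3 mm.

Emit:
{"api": "drive_tool", "payload": {"series": [1,0.013,-0.02,0.3,0,0,0,1,0.013,-0.02,0.6,0,0,0,1,0.013,-0.02,0.85,0,0,0,1,0.013,-0.02,0.986,0,0,0,-1,0.013,-0.02,0.986,0,0,0,-1,0.013,-0.02,0.986,0,0,0,-1,0.013,-0.02,0.986,0,0,0,-1,0.013,-0.02,0.986,0,0,0,-1,0.013,-0.02,0.986,0,0,0]}}

```text
time_s: 17.27
tool_pos: [0.4415, -0.004, 0.1166]
orientation: [0.161, 0.987, 0.0, 0.0]
wrist_force: [-1.1, 0.8, -0.2]
finger_gap: 0.0475
gripper_force: 0.0
```

Emit:
{"api": "drive_tool", "payload": {"series": [-1,0,0,0,0,0,0,-1,0,0,0,0,0,0,-1,0,0,0,0,0,0,-1,0,0,0,0,0,0,-1,0,0,0,0,0,0,-1,0,0,0,0,0,0]}}

```text
time_s: 18.02
tool_pos: [0.4413, -0.004, 0.1162]
orientation: [0.162, 0.987, 0.0, -0.0]
wrist_force: [0.5, 0.5, -0.2]
finger_gap: 0.0233
gripper_force: 30.0
```

Emit:
{"api": "drive_tool", "payload": {"series": [-1,0,0,-0.05,0,0,0,-1,0,0,-0.2,0,0,0,-1,0,0,-0.4,0,0,0,-1,0,0,-0.6,0,0,0,-1,0,0,-0.8,0,0,0,-1,0,0,-0.95,0,0,0,-1,0,0,-1,0,0,0]}}

```text
time_s: 18.9
tool_pos: [0.4414, -0.0042, 0.2673]
orientation: [0.162, 0.987, 0.0, 0.001]
wrist_force: [0.9, 0.6, -3.2]
finger_gap: 0.0233
gripper_force: 30.0
```

Emit:
{"api": "drive_tool", "payload": {"series": [-1,0,0,-0.1,0,0,0,-1,0,0,-0.2,0,0,0,-1,0,0,-0.27,0,0,0,-1,0,0,-0.27,0,0,0]}}

```text
time_s: 19.4
tool_pos: [0.4413, -0.0041, 0.3068]
orientation: [0.162, 0.987, 0.0, 0.0]
wrist_force: [-0.2, 0.8, -2.9]
finger_gap: 0.0232
gripper_force: 30.0
```

Run:
```python
from h import *
delta((.5355,-.101,.307),-6.6)
im=read_camera("top"); cands=finder.cut_out("top","peg_left")
for d in cands[:1]:
    ys,xs=np.nonzero(d["mask"]); print(d["confidence"],xs.size,xs.min(),xs.max())
    for lo in (xs.max()-2,xs.max()-12,xs.max()-30): 
        s=(xs>=lo)&(xs<lo+3); print(lo,ys[s].min(),ys[s].max())
y=np.array([.115,.993,0]);c=np.array([.664,.012,.235]);x=np.array([.993,-.115,0])
for a in(0,12):
    u=y*np.cos(np.radians(a))-np.array([0,0,1])*np.sin(np.radians(a)); print(a,"Rend",proj("top",c-.15*u),"Rpeg tip",proj("top",c-.13*u-.08*x),"Lend",proj("top",c+.15*u))
```

```text
t 19.4 tcp [ 0.4413 -0.0041  0.3068] shift [-0.801 -0.412 -0.001] turn [ 0.     0.    -0.133] F [-0.23  0.84 -2.85] gap 0.0232
0.66 1227 284 407
405 178 185
395 178 217
377 177 183
0 Rend [407.  185.7] Rpeg tip [394.9 217.1] Lend [283.1 169.3]
12 Rend [407.8 182.2] Rpeg tip [395.4 214.8] Lend [285.5 173.1]
```

The top-view mask matches the bar tipped by about 12°. Moving to the pre-entry point.

Emit:
{"api": "drive_tool", "payload": {"series": [-1,-0.1,-0.05,0,0,0,-0.02,-1,-0.25,-0.13,0,0,0,-0.05,-1,-0.42,-0.22,0,0,0,-0.08,-1,-0.6,-0.31,0,0,0,-0.11,-1,-0.73,-0.38,0,0,0,-0.13,-1,-0.8,-0.412,0,0,0,-0.133,-1,-0.8,-0.412,0,0,0,-0.133]}}

```text
time_s: 20.38
tool_pos: [0.5351, -0.101, 0.3059]
orientation: [0.058, 0.998, 0.0, -0.001]
wrist_force: [-0.4, 1.4, -3.8]
finger_gap: 0.0237
gripper_force: 30.0
```

Run:
```python
from h import *
delta((.605,-.109,.307),-6.6)
snap("side","s9")
for d in finder.boxes_of("side","peg_left"): print(np.round(d["xyz"],3),d["confidence"])
```

```text
t 20.38 tcp [ 0.5351 -0.101   0.3059] shift [-0.469  0.001 -0.008] turn [ 0.    -0.001 -0.001] F [-0.39  1.37 -3.85] gap 0.0237
[ 0.539 -0.099  0.226] 0.73
[0.66  0.022 0.241] 0.61
```

Emit:
{"api": "drive_tool", "payload": {"series": [-1,-0.05,0,0,0,0,0,-1,-0.12,0,0,0,0,0,-1,-0.2,0,0,0,0,0,-1,-0.28,0,0,0,0,0,-1,-0.36,0,0,0,0,0,-1,-0.44,0,0,0,0,0,-1,-0.47,0,0,0,0,0,-1,-0.47,0,0,0,0,0]}}

```text
time_s: 21.48
tool_pos: [0.6054, -0.109, 0.3065]
orientation: [0.058, 0.998, -0.0, -0.0]
wrist_force: [0.6, -0.2, -3.1]
finger_gap: 0.0233
gripper_force: 30.0
```

Run:
```python
from h import *
F=[]
for i in range(3): read_camera("top"); F.append(readout.get_obs()["wrist_force"])
print(np.mean(F,0)); delta((.604,-.112,.249),-6.6)
for d in finder.boxes_of("top","peg_left"): print(np.round(d["xyz"],3),d["confidence"])
```

```text
[ 0.06435839 -0.03740308 -3.04042475]
t 21.62 tcp [ 0.605  -0.109   0.3068] shift [ 0.004 -0.021  0.385] turn [ 0. -0. -0.] F [-0.52  0.26 -2.66] gap 0.0234
[0.667 0.046 0.235] 0.62
```

Emit:
{"api": "drive_tool", "payload": {"series": [-1,0,0,0.05,0,0,0,-1,0,0,0.11,0,0,0,-1,0,0,0.17,0,0,0,-1,0,0,0.21,0,0,0,-1,0,-0.005,0.25,0,0,0,-1,0,-0.01,0.29,0,0,0,-1,0,-0.015,0.33,0,0,0,-1,0,-0.02,0.37,0,0,0,-1,0,-0.02,0.39,0,0,0,-1,0,-0.02,0.39,0,0,0]}}

```text
time_s: 22.92
tool_pos: [0.6049, -0.112, 0.2482]
orientation: [0.058, 0.998, -0.0, -0.0]
wrist_force: [-2.2, -0.1, 0.6]
finger_gap: 0.0234
gripper_force: 30.0
```

Run:
```python
from h import *
F=[]
for i in range(6): read_camera("side"); F.append(readout.get_obs()["wrist_force"])
print(np.mean(F,0).round(2)); delta((.604,-.112,.247),-6.6)
for t in ("peg_left","pail_a_mid"):
  for d in finder.boxes_of("side",t): print(t,np.round(d["xyz"],3),d["confidence"])
```

```text
[-1.19 -0.09 -0.02]
t 23.23 tcp [ 0.605  -0.112   0.2484] shift [ 0.006 -0.001  0.009] turn [-0.  0. -0.] F [-1.42  0.01 -0.29] gap 0.024
peg_left [0.661 0.03  0.237] 0.93
pail_a_mid [0.416 0.464 0.034] 0.9
pail_a_mid [0.638 0.154 0.166] 0.81
```

The weight is on the peg and pail A has risen, so I'll release and go up gently.

Emit:
{"api": "drive_tool", "payload": {"series": [0.2,0,0,0,0,0,0,0.2,0,0,0,0,0,0,0.2,0,0,0,0,0,0,0.2,0,0,0,0,0,0,0.2,0,0,0,0,0,0,0.2,0,0,-0.1,0,0,0,0.2,0,0,-0.25,0,0,0,0.2,0,0,-0.45,0,0,0,0.2,0,0,-0.7,0,0,0,0.2,0,0,-0.7,0,0,0]}}

```text
time_s: 24.58
tool_pos: [0.6067, -0.1125, 0.358]
orientation: [0.058, 0.998, -0.001, 0.005]
wrist_force: [-0.3, -0.4, -0.8]
finger_gap: 0.0558
gripper_force: 0.0
```

Emit:
{"api": "drive_tool", "payload": {"series": [0.2,0.3,0,-0.1,0,0,0,0.2,0.7,0,-0.2,0,0,0,0.2,1,0,-0.2,0,0,0,0.2,1,0,-0.2,0,0,0,0.2,1,0,-0.2,0,0,0,0.2,1,0,-0.2,0,0,0,0.2,1,0,-0.2,0,0,0,0.2,1,0,-0.2,0,0,0,0.2,1,0,-0.2,0,0,0,0.2,1,0,-0.2,0,0,0]}}

```text
time_s: 25.82
tool_pos: [0.456, -0.0947, 0.3832]
orientation: [0.058, 0.998, -0.0, -0.0]
wrist_force: [1.0, 0.0, 0.3]
finger_gap: 0.0557
gripper_force: 0.0
```

Run:
```python
from h import *
print(readout.get_obs()["time_s"],readout.get_obs()["tool_pos"])
for k in range(2):
  for c in("side","top","wrist"):
    read_camera(c)
    for t in ("peg_left","pail_a_mid"):
      for d in finder.boxes_of(c,t): print(c,t,np.round(d["xyz"],3),round(d["confidence"],2))
    for d in finder.cut_out(c,"peg_left")[:1]:
      ys,xs=np.nonzero(d["mask"]); print(c,"mask x",xs.min(),xs.max(),"ends y",ys[xs<xs.min()+3].mean(),ys[xs>xs.max()-3].mean())
```

```text
25.825 [ 0.45603839 -0.09469414  0.38318003]
side pail_a_mid [0.635 0.154 0.173] 0.96
side pail_a_mid [0.415 0.467 0.032] 0.94
side mask x 245 345 ends y 216.69230769230768 172.91666666666666
top peg_left [0.658 0.012 0.246] 0.92
top pail_a_mid [0.415 0.471 0.026] 0.79
top pail_a_mid [0.639 0.146 0.17 ] 0.66
top mask x 283 406 ends y 179.29032258064515 185.5
wrist pail_a_mid [0.61  0.142 0.158] 0.87
wrist mask x 301 637 ends y 428.18 360.5
side peg_left [0.658 0.023 0.237] 0.7
side pail_a_mid [0.416 0.468 0.033] 0.78
side pail_a_mid [0.632 0.152 0.168] 0.73
side mask x 245 344 ends y 216.92857142857142 173.66666666666666
top peg_left [0.659 0.015 0.241] 0.66
top pail_a_mid [0.635 0.15  0.174] 0.77
top pail_a_mid [0.413 0.472 0.028] 0.67
top mask x 283 406 ends y 178.07142857142858 186.08333333333334
wrist peg_left [ 0.648 -0.076  0.242] 0.8
wrist pail_a_mid [0.611 0.143 0.156] 0.94
wrist mask x 301 637 ends y 427.82 360.5
```

Emit:
{"api": "drive_tool", "payload": {"series": [0.2,0,-0.4,0,0,0,0,0.2,0,-0.8,0,0,0,0,0.2,0,-1,0,0,0,0,0.2,0,-1,0,0,0,0]}}

```text
time_s: 27.52
tool_pos: [0.4376, -0.2463, 0.383]
orientation: [0.061, 0.998, -0.001, -0.0]
wrist_force: [0.1, 0.2, -0.5]
finger_gap: 0.0558
gripper_force: 0.0
```

Emit:
{"api": "drive_tool", "payload": {"series": [0.2,0,-0.4,0,0,0,0,0.2,0,-0.8,0,0,0,0,0.2,0,-1,0,0,0,0,0.2,0,-1,0,0,0,0,0.2,0,-1,0,0,0,0,0.2,0,-1,0,0,0,0,0.2,0,-1,0,0,0,0,0.2,0,-1,0,0,0,0,0.2,0,-1,0,0,0,0,0.2,0,-1,0,0,0,0]}}

```text
time_s: 28.78
tool_pos: [0.4214, -0.3927, 0.3832]
orientation: [0.058, 0.998, -0.0, -0.0]
wrist_force: [-0.6, -0.0, -0.4]
finger_gap: 0.0561
gripper_force: 0.0
```

Run:
```python
from h import *
print(readout.get_obs()["time_s"],readout.get_obs()["tool_pos"])
for k in range(3):
  for c in("side","top"):
    read_camera(c)
    for d in finder.boxes_of(c,"pail_a_mid"): print(c,np.round(d["xyz"],3),round(d["confidence"],2))
    for d in finder.cut_out(c,"peg_left")[:1]:
      ys,xs=np.nonzero(d["mask"]); print(c,"mask x",xs.min(),xs.max(),"ends y",ys[xs<xs.min()+3].mean(),ys[xs>xs.max()-3].mean())
```

```text
28.775 [ 0.42136201 -0.39265404  0.38321828]
side [0.636 0.153 0.169] 0.66
side [0.418 0.468 0.033] 0.61
side mask x 255 279 ends y 239.44444444444446 240.9795918367347
top [0.412 0.47  0.029] 0.98
top [0.637 0.143 0.172] 0.9
top mask x 282 406 ends y 169.22222222222223 185.78571428571428
side [0.417 0.469 0.033] 0.94
side [0.635 0.155 0.166] 0.58
side mask x 246 343 ends y 217.125 173.875
top [0.637 0.146 0.174] 0.72
top [0.412 0.47  0.028] 0.66
top mask x 283 407 ends y 178.0 185.31578947368422
side [0.414 0.468 0.033] 0.92
side [0.638 0.156 0.172] 0.57
side mask x 246 345 ends y 216.8 173.44444444444446
top [0.642 0.148 0.17 ] 0.78
top [0.412 0.47  0.029] 0.6
top mask x 283 406 ends y 177.34615384615384 186.0
```

The bar is level again. The finder lists at most two pails, so I'll check pail B by comparing pixels with the first top and side pictures.

Run:
```python
from h import *
for c in("top","side"):
    a=cv2.cvtColor(cv2.imread(f"pics/{c}0.png"),cv2.COLOR_BGR2RGB).astype(int); f=[]
    for k in range(2): f.append(read_camera(c).astype(int))
    D=np.abs(f[1]-a).sum(2)>60
    for n,x,y in(("L",.634,.146),("R",.604,-.112)):
        for z,r in((.264,6),(.17,9)):
            u,v=proj(c,(x,y,z)).round().astype(int); w=np.s_[v-r:v+r,u-r:u+r]
            print(c,n,z,(u,v),"changed",D[w].mean().round(2),"rgb",f[1][w].mean((0,1)).round(),"moving",np.abs(f[1]-f[0])[w].mean().round(2))
        u,v=proj(c,(x,y,.19)).round().astype(int); s=D[v-45:v+45,u-30:u+30]; 
        n_,l,st,ce=cv2.connectedComponentsWithStats(s.astype(np.uint8)); k=1+st[1:,4].argmax(); print("   blob",st[k]+[u-30,v-45,0,0,0],(ce[k]+[u-30,v-45]).round(1),"expected mid",(u,v))
```

```text
top L 0.264 (np.int64(288), np.int64(186)) changed 0.8 rgb [119.  87.  58.] moving 0.52
top L 0.17 (np.int64(291), np.int64(195)) changed 0.85 rgb [103.  90.  86.] moving 0.47
   blob [276 179  28  29 491] [290.2 193.6] expected mid (np.int64(290), np.int64(193))
top R 0.264 (np.int64(398), np.int64(200)) changed 0.72 rgb [118.  88.  61.] moving 0.52
top R 0.17 (np.int64(393), np.int64(208)) changed 0.86 rgb [100.  86.  81.] moving 0.51
   blob [380 194  29  27 485] [392.7 207.3] expected mid (np.int64(394), np.int64(207))
side L 0.264 (np.int64(266), np.int64(215)) changed 0.4 rgb [153. 126.  99.] moving 2.02
side L 0.17 (np.int64(268), np.int64(240)) changed 0.92 rgb [134. 128. 129.] moving 1.97
   blob [255 220  26  37 501] [266.1 238.7] expected mid (np.int64(268), np.int64(234))
side R 0.264 (np.int64(334), np.int64(160)) changed 0.47 rgb [159. 122.  85.] moving 2.27
side R 0.17 (np.int64(333), np.int64(185)) changed 0.94 rgb [136. 125. 123.] moving 2.13
   blob [321 159  23  43 589] [331.9 184.5] expected mid (np.int64(333), np.int64(180))
```

Both pails hang where expected, matching on each side and not moving, so I'm handing in.

```bash
python3 -c "
from rig import order; print(order.job_done())"
```

```text
the job is handed in; nothing more can be done
None
```

I handed the job in at about 29 s with one large pail on each peg; by the last camera check the bar was level and both pails were still, but no verdict came back.

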